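# Shim a short sharpening stone tight in its holder

## Robot

A 6-joint arm with a two-finger parallel gripper is mounted at the origin on the work surface. World frame = base frame: x ahead of the robot, y to its left, z up, the work surface at z = 0. Lengths are in m, angles in rad, forces in N, time in s.
With the tool pointing down it reaches from about 0.25 to 0.775 m from the base axis. Payload 4 kg.
Tool frame: the origin (TCP) lies on the centre line of the jaws, within the pads' length; the fingertips stand 25 mm ahead of it and the grasp point (between the pads) lies 6 mm ahead of it (ctrl.finger_overhang is the distance from the TCP to the fingertips, in m); y points along the fingers, z is the direction in which the jaws open and shut, and the axes are right-handed (so a half turn about y gives the same grasp; the last joint's range is limited). The gripper opens to 85 mm and grips with 20 to 120 N. Pads are 22 mm wide; open, the fingers measure 114 mm over their backs; the gripper's body (76 mm by 85 mm) begins 54 mm behind the grasp point. The pads swing forward as they close: fully open they stand 13 mm farther back than shut.
Start: joints at [1.138, 0.087, 1.371, -0, 1.684, -0.103], TCP at [0.178, 0.52, 0.256] pointing down, gripper open.
Joint ranges: [-3.1, 3.1], [-0.76, 2.03], [0.27, 2.55], [-1.08, 4.22], [0.17, 2.65], [-2.57, 2.57]. Speed limits (rad/s): [2.79, 2.79, 3.14, 3.14, 3.14, 3.14].

## Interface

Orientations are given as a unit quaternion [w, x, y, z].
In Python, from bench import ctrl gives the robot as it stands.
- The arm moves only by the tool servo_tool, never from a script. Its argument "motion" is text: rows parted by semicolons, each of 7 numbers parted by spaces: the shift along the world's x, y, z in m, then the turn, a rotation vector about the world's x, y, z in rad, then the finger opening in m, from 0 to 0.0854. A call has 1 to 5 rows; each row shifts and turns the pose as measured when the row begins; what a row does not reach is not made up. A row lasts 1/12 s, in which the tool goes at most 41.7 mm and 7.16 degrees, less where a joint would pass 70% of its speed; a pose out of reach is approached as far as the arm can. A call with a gripper value outside its range is refused whole. The fingers move at their own pace and stop on an object; "force" is the grip in N (left out, the last holds). Time passes only in rows, so rows that do not move let the fingers close. It gives the time, the measured TCP pose, the force and the opening at its end, in the units of the state.
- ctrl.sense(): the state, without advancing time (a new reading comes with each control period).
- ctrl.grab_frame(name): name is "scene" or "top" or "wrist"; returns the picture (384x512x3 uint8, red, green, blue); there is no depth.
- ctrl.get_calibration(name): a dict with "fx", "fy", "cx", "cy" (pixels), "world_from_camera" (4x4, takes a point from camera to world coordinates). Camera axes: x right, y down, z forward; pixel columns grow to the right and rows downward; lengths in m; the calibration is good to about 2 mm. A picture is of the moment at which its call begins: read the wrist's pose just before it. get_calibration takes no time and is no camera call; for the wrist camera it gives the pose at the moment of the call.
- ctrl.job_done(): hands the job in, once; it reports no verdict.
The state is a dict: "clock": time; "joints": joint angles; "joint_vel": joint speeds; "effort": joint torques, N m; "tool_pos": TCP position; "ee_rot": TCP orientation; "contact_force": force on the tool from outside, world axes, zero at the start; "wrist_torque": the same for the moment, N m; "grip_width": finger opening in m.
Only numpy, scipy, OpenCV 4.12 (cv2) and the standard library are available. Lean on these libraries where they do the work, as an engineer would, in place of code of your own. Each camera call takes 0.05 s, during which the arm holds its last target. There are 200 camera calls.

## Task

The sharpening stone is too short for its holder: stand wooden spacer blocks upright on the holder's base in the gap between stone and jaw, faces flat against each other, centred across the holder and one behind the other, adding blocks until the sprung jaw closes tight on them before it runs out of travel. Then push the jaw firmly home from behind so that blocks and stone are squeezed against the end stop, and finish while still holding it so, touching neither blocks nor stone. Leave any block not needed on the counter, and do not disturb the bowl, cup and knife.

Things in the scene. Friction and masses are not known exactly. Their poses are not given: they have to be found in the camera images.
- holder: dark steel base plate of the stone holder, fixed to the counter, 100 (x) x 330 (its y, the long way) x 10 mm thick; origin at the centre of its underside, at counter level; its +y end carries the jaw, its -y end the stop; it is turned up to 0.25 rad about the vertical. Stop, stone, gap and jaw lie along its y axis (x = 0)
- jaw: aluminium jaw, 46 (x) x 22 (y) x 51 mm tall, top 61 mm above the counter; origin at its underside's centre, on the base, axes as the holder's; gripping face 11 mm towards -y, back 11 mm towards +y. It slides along holder y only: open at the start (origin at holder y = 111 mm), it can be pushed 34 mm towards -y; a spring pushes it back open (2 to 3.4 N). 43 mm of bare base lie behind it
- stop: aluminium end stop bolted to the holder's base, 70 (x) x 16 (y) x 30 mm tall; fixed, but bolted at a different place along holder y in every run (up to 34 mm apart); origin at the centre of its underside, on the base plate
- stone: grey and brown sharpening stone, 50 (x) x 150 (y) x 22 mm tall, about 0.35 kg, loose on the base, one end within 1 mm of the stop; origin at its underside's centre, the end facing the jaw is 75 mm from it along +y. Gap to the open jaw 54 to 88 mm, at its travel's end 20 to 54: two or three blocks. Friction takes up to 4 N of the push: some 12 to 20 N on the jaw's back clamps it well
- spacer0: wooden spacer block, identical to the other two (a cutting-board offcut): 58 (its x) x 20 (its y, the thickness) x 50 mm tall (its z), about 40 g, standing loose on the counter; origin at the centre of its underside
- spacer1: wooden spacer block, identical to the other two (a cutting-board offcut): 58 (its x) x 20 (its y, the thickness) x 50 mm tall (its z), about 40 g, standing loose on the counter; origin at the centre of its underside
- spacer2: wooden spacer block, identical to the other two (a cutting-board offcut): 58 (its x) x 20 (its y, the thickness) x 50 mm tall (its z), about 40 g, standing loose on the counter; origin at the centre of its underside
- bowl: bystander: steel bowl, 170 mm across, 65 mm tall, left of the holder; origin at the centre of its underside
- cup: bystander: clear plastic cup, 80 mm across, 85 mm tall, right of the holder; origin at the centre of its underside
- knife: bystander: paring knife lying left of the blocks, about 200 mm long along its x, 16 mm high; origin on its underside near the middle

How it is judged:
By the outcome, as a careful person would: the job done as asked, in the order asked, and still so for the second after the job is handed in, while the arm keeps its last pose, push and grip.
It also fails if it takes over 72 s, if anything falls off the work surface, if the arm or the gripper's body presses on something with over 40 N, if the wrist force passes 120 N, or if a joint passes its speed limit or range.

## Working session

There is one attempt and no reset: what is moved stays moved. The work goes in short steps, Python scripts to look and compute and a tool call to move; the robot and the scene stay as the last step left them, time stands still between calls to the robot, and variables do not carry over. Pictures are saved under pics/ and viewed, about 8 in all and at most 12, crops included, and the job is handed in when it is done.

Besides the shell and the picture viewer there is one more tool, called as name(argument=value, ...) on one line, values as JSON. servo_tool: Moves the arm, as the interface text tells. Its arguments: {"type":"object","properties":{"motion":{"type":"string"},"force":{"type":"number"}},"required":["motion"]}

```bash
mkdir -p pics; python3 - <<'E'
from bench import ctrl
import cv2,numpy as np
for n in ("top","scene"):
    im=ctrl.grab_frame(n); cv2.imwrite(f"pics/{n}0.png",cv2.cvtColor(im,cv2.COLOR_RGB2BGR))
    c=ctrl.get_calibration(n); print(n,c["fx"],c["cx"],c["cy"],np.round(c["world_from_camera"],4).tolist())
print(ctrl.sense(),ctrl.finger_overhang)
a=cv2.imread("pics/top0.png");cv2.imwrite("pics/top0b.png",cv2.resize(a,(800,600),interpolation=cv2.INTER_CUBIC))
E
```

```text
top 473.63502857684614 255.72124128504123 198.09761114270273 [[-0.0009, -0.9969, 0.0792, 0.4057], [-1.0, 0.0009, 0.0009, 0.0155], [-0.001, -0.0792, -0.9969, 1.3375], [0.0, 0.0, 0.0, 1.0]]
scene 401.3785234119056 254.5110412495422 193.61844128498916 [[-0.0077, 0.5873, -0.8093, 1.3084], [0.9997, 0.0228, 0.007, -0.0194], [0.0225, -0.809, -0.5873, 0.5971], [0.0, 0.0, 0.0, 1.0]]
{'clock': 0.1, 'joints': array([ 1.13790710e+00,  8.79406622e-02,  1.37211336e+00, -1.19759579e-05,
        1.68359697e+00, -1.03100596e-01]), 'joint_vel': array([-0.0003212 , -0.0009539 , -0.00370094, -0.00174945, -0.00177673,
       -0.00057124]), 'effort': array([ 1.97813155e-03, -3.53017974e+01, -3.14217639e+01, -1.60532941e-04,
        8.01675254e-03, -5.12265089e-06]), 'tool_pos': array([0.17795583, 0.51999914, 0.25521837]), 'ee_rot': array([-0.69681206,  0.6982178 , -0.11625927,  0.11588198]), 'contact_force': array([-0.56296616, -0.11464807, -0.65809161]), 'wrist_torque': array([-0.02532846, -0.05597262,  0.008808  ]), 'grip_width': 0.08548237547542639} 0.025
```

View pics/top0b.png

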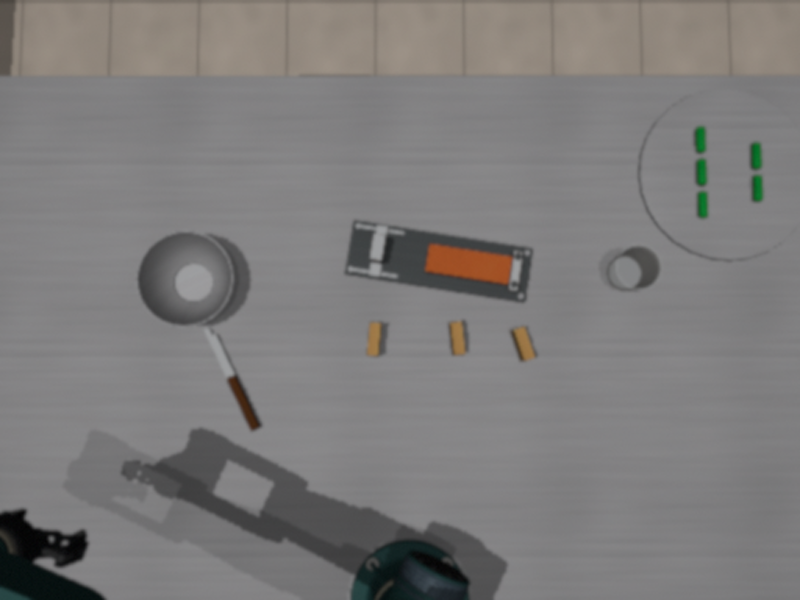

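View pics/scene0.png

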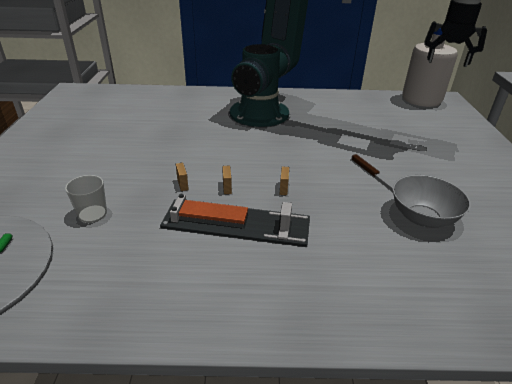

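The top view shows the holder at (440,260) with the jaw at (378,250) at its left (+y) end and the stop at (516,270). The stone is orange, at (468,265). The blocks are at (375,338), (458,338) and (524,343). The scene view agrees.

```bash
cat > h.py <<'E'
from bench import ctrl
import cv2,numpy as np
from scipy.spatial.transform import Rotation as R
def ray(c,uv,z):
    T=np.array(c["world_from_camera"]);d=np.c_[(np.asarray(uv,float).reshape(-1,2)-[c["cx"],c["cy"]])/[c["fx"],c["fy"]],np.ones(np.asarray(uv).size//2)]@T[:3,:3].T
    return (T[:3,3]+d*((z-T[2,3])/d[:,2])[:,None])[:,:2]
def rects(mask,c,z,amin=60):
    out=[]
    for k in cv2.findContours(mask.astype(np.uint8)*255,cv2.RETR_EXTERNAL,cv2.CHAIN_APPROX_NONE)[0]:
        if cv2.contourArea(k)<amin: continue
        p=(ray(c,k.reshape(-1,2),z)*1000).astype(np.float32)
        (x,y),(w,h),a=cv2.minAreaRect(p)
        if w<h: w,h,a=h,w,a+90   # a: direction of long side, world deg
        out.append([round(float(t),1) for t in (x,y,w,h,(a+90)%180-90)])
    return out
def hsv(im): return [t.astype(int) for t in cv2.split(cv2.cvtColor(im,cv2.COLOR_RGB2HSV))]
def tcp():
    s=ctrl.sense();w=s["ee_rot"];r=R.from_quat([w[1],w[2],w[3],w[0]]).as_matrix()
    return s,r
E
python3 - <<'E'
from h import *
im=ctrl.grab_frame("top");c=ctrl.get_calibration("top");h,s,v=hsv(im)
print("px",im[int(264*.64),int(468*.64)],im[int(338*.64),int(375*.64)],im[int(285*.64),int(420*.64)],im[int(250*.64),int(378*.64)])
print("stone",rects((h<12)&(s>170)&(v>120),c,.032))
print("blk",rects((h>=10)&(h<22)&(s>100)&(v>90),c,.05))
print("hold",rects(v<75,c,.01,800))
s_,r=tcp();print(np.round(r,3).tolist())
w=ctrl.get_calibration("wrist");T=np.array(w["world_from_camera"]);print(w["fx"],"cam in tool",np.round(r.T@(T[:3,3]-s_["tool_pos"]),3),np.round(r.T@T[:3,:3],3).tolist())
E
```

```text
px [161  80  38] [159 121  72] [76 78 79] [157 158 160]
stone [[591.2, -104.8, 145.5, 47.8, 81.0]]
blk [[449.4, -198.3, 53.9, 20.7, 17.7], [457.8, 61.5, 52.9, 19.2, -5.1], [458.9, -83.2, 54.0, 20.4, 6.0], [588.7, -102.9, 145.5, 48.3, 80.8]]
hold [[82.0, 627.8, 186.3, 152.7, 90.0], [101.0, 183.8, 609.8, 143.5, 75.5], [594.6, -83.3, 264.0, 94.5, 80.7]]
[[0.946, -0.001, 0.324], [-0.324, -0.002, 0.946], [-0.0, -1.0, -0.002]]
302.70402551033584 cam in tool [-0.073 -0.118 -0.   ] [[0.001, 0.958, 0.286], [-0.001, -0.286, 0.958], [1.0, -0.001, 0.001]]
```

servo_tool(motion="0.021 -0.035 0 0 0 -0.075 0.085;0.021 -0.035 0 0 0 -0.075 0.085;0.021 -0.035 0 0 0 -0.075 0.085;0.021 -0.035 0 0 0 -0.075 0.085;0.021 -0.035 0 0 0 -0.075 0.085", force=30)

```text
clock: 0.57
tool_pos: [0.2803, 0.3443, 0.2505]
ee_rot: [-0.662, 0.665, -0.246, 0.242]
contact_force: [0.5, -0.2, 0.1]
grip_width: 0.0851
```

servo_tool(motion="0.021 -0.035 0 0 0 -0.075 0.085;0.021 -0.035 0 0 0 -0.075 0.085;0.021 -0.035 0 0 0 -0.075 0.085;0.021 -0.035 0 0 0 -0.075 0.085;0.021 -0.035 0 0 0 -0.075 0.085")

```text
clock: 0.98
tool_pos: [0.3845, 0.1636, 0.2493]
ee_rot: [-0.602, 0.605, -0.371, 0.366]
contact_force: [1.1, 0.1, -0.1]
grip_width: 0.0851
```

servo_tool(motion="0.021 -0.035 0 0 0 -0.075 0.085;0.021 -0.035 0 0 0 -0.075 0.085;0.021 -0.035 0 0 0 -0.075 0.085;0.021 -0.035 0 0 0 -0.075 0.085;0.021 -0.035 0 0 0 -0.075 0.085")

```text
clock: 1.4
tool_pos: [0.4887, -0.017, 0.2486]
ee_rot: [-0.519, 0.52, -0.483, 0.478]
contact_force: [0.5, 0.9, 0.9]
grip_width: 0.085
```

servo_tool(motion="0 0 0 0 0 0 0.085;0 0 0 0 0 0 0.085")

```text
clock: 1.57
tool_pos: [0.4911, -0.0244, 0.2466]
ee_rot: [-0.514, 0.518, -0.486, 0.481]
contact_force: [0.5, 0.5, -0.1]
grip_width: 0.0847
```

```bash
python3 - <<'E'
from h import *
c=ctrl.get_calibration("wrist");im=ctrl.grab_frame("wrist");h,s,v=hsv(im)
print(ctrl.sense()["tool_pos"],np.round(tcp()[1],3).tolist())
cv2.imwrite("pics/w1.png",cv2.cvtColor(im,cv2.COLOR_RGB2BGR))
import pickle;pickle.dump(c,open("pics/w1.pkl","wb"))
print("stone",rects((h<12)&(s>170)&(v>90),c,.032,200))
print("blk",rects((h>=8)&(h<25)&(s>100)&(v>70),c,.05,200))
E
```

```text
[ 0.49095283 -0.0243669   0.2463939 ] [[0.066, -0.008, 0.998], [-0.998, -0.0, 0.066], [-0.001, -1.0, -0.008]]
stone [[578.7, -120.7, 112.1, 32.3, 81.0]]
blk [[449.2, -184.6, 65.4, 44.3, 18.6], [458.0, -76.4, 56.6, 32.1, 5.9], [584.5, -96.8, 143.5, 50.0, 81.0], [457.1, 61.9, 56.2, 18.5, -5.8]]
```

View pics/w1.png

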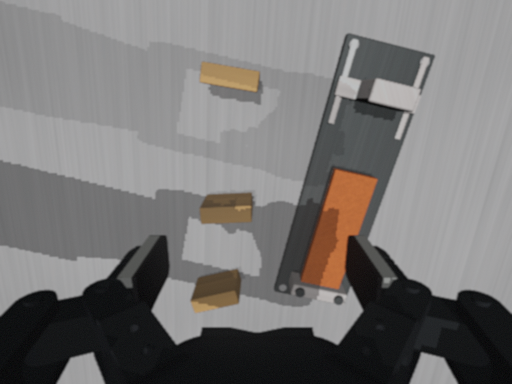

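Wrist view: blocks at (230,76), (227,208) and (216,290); plate far corners at about (347,35) and (433,57); jaw around (380,93); stone end at (335,169)–(377,178). I'll zoom in for accurate corners.

```bash
python3 - <<'E'
import cv2
a=cv2.imread("pics/w1.png")[25:225,300:450]
cv2.imwrite("pics/w1z.png",cv2.resize(a,None,fx=4,fy=3,interpolation=cv2.INTER_CUBIC) if 0 else cv2.resize(a,(450,600),interpolation=cv2.INTER_CUBIC))
E
```

```text
(no output)
```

View pics/w1z.png

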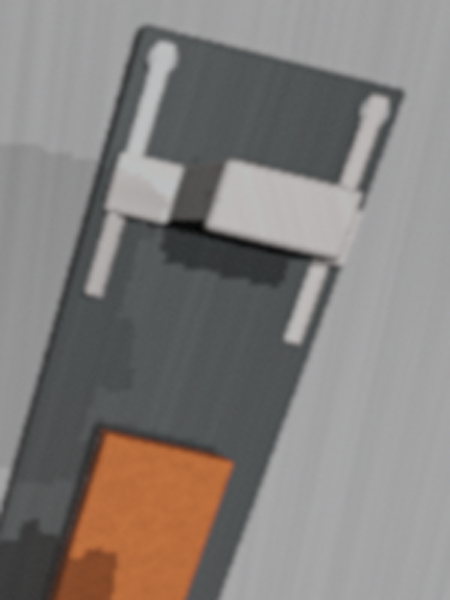

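```bash
python3 - <<'E'
from h import *
import pickle
c=pickle.load(open("pics/w1.pkl","rb"))
def P(l,z): return ray(c,np.array(l)/3.+[300-.33,25-.33],z)*1000
pl=P([(147,30),(403,93),(8,520)],.01); print("plate",pl.round(1), "width",np.linalg.norm(pl[1]-pl[0]))
e=pl[0]-pl[2];e/=np.linalg.norm(e);x=np.array([e[1],-e[0]]);print("axis edge deg",np.degrees(np.arctan2(*e[::-1])),"far edge perp",np.degrees(np.arctan2(*(pl[1]-pl[0])[::-1]))+90)
O=(pl[0]+pl[1])/2-165*e; print("holder O",O,"yaw",np.arctan2(-e[0],e[1]))
H=lambda p:np.c_[(p-O)@x,(p-O)@e].round(1).tolist()
print("stone end",H(P([(104,432),(234,463)],.032)))
print("jaw top",H(P([(232,160),(358,193),(340,262),(207,230)],.061)))
for z in(.02,.03,.04):print("wing",z,H(P([(120,152),(183,165),(105,210)],z)),"rods",H(P([(94,297),(293,343),(163,42),(377,97)],z)))
im=cv2.cvtColor(cv2.imread("pics/w1.png"),cv2.COLOR_BGR2RGB);h,s,v=hsv(im)
m=(h>=8)&(h<25)&(s>100)&(v>70)
print("stone v stats",[ (im[y,x].tolist()) for x,y in((340,200),(228,72),(228,200),(228,214),(215,280),(215,300))])
# bottom/top of block contours
for k in cv2.findContours(m.astype(np.uint8),0,2)[0]:
    if cv2.contourArea(k)>200: print(cv2.approxPolyDP(k,3,True).reshape(-1,2).tolist())
E
```

```text
plate [[578.2 114. ]
 [673.2  99.3]
 [548.6 -72.2]] width 96.15641360733875
axis edge deg 80.96949693453327 far edge perp 81.15914686629596
holder O [599.83210906 -56.30501463] yaw -0.15761201160383553
stone end [[-27.0, 24.8], [24.5, 24.1]]
jaw top [[-22.1, 123.5], [20.1, 122.8], [22.3, 101.4], [-22.9, 101.5]]
wing 0.02 [[-47.7, 122.5], [-24.4, 123.2], [-47.1, 102.3]] rods [[-42.1, 71.5], [36.1, 71.6], [-43.8, 160.2], [34.8, 159.7]]
wing 0.03 [[-50.0, 121.4], [-27.4, 122.1], [-49.4, 101.8]] rods [[-44.5, 71.9], [31.3, 71.9], [-46.2, 158.0], [30.0, 157.5]]
wing 0.04 [[-52.3, 120.3], [-30.4, 121.0], [-51.8, 101.3]] rods [[-47.0, 72.2], [26.6, 72.3], [-48.6, 155.8], [25.3, 155.3]]
stone v stats [[188, 111, 62], [168, 139, 95], [104, 85, 62], [131, 106, 74], [82, 66, 48], [127, 103, 69]]
[[236, 270], [200, 278], [192, 299], [195, 310], [237, 302]]
[[249, 194], [208, 196], [206, 199], [222, 204], [202, 207], [202, 221], [250, 220]]
[[334, 168], [301, 281], [338, 288], [345, 272], [348, 237], [358, 233], [377, 179]]
[[202, 65], [201, 81], [256, 90], [258, 72]]
```

The gap is about 76 mm: stone end at y≈24.5, jaw face at 100–101.4. At full travel about 42 mm would remain, so three blocks look necessary. I'll check that again at close range once two are in. I'm taking block B first.

servo_tool(motion="-0.016 -0.029 -0.02 0 -0.008 0.038 0.085;-0.016 -0.03 -0.02 0 0 0 0.085;0 0 -0.03 0 0 0 0.085;0 0 -0.02 0 0 0 0.085;0 0 0 0 0 0 0.085")

```text
clock: 2.03
tool_pos: [0.4569, -0.0794, 0.1555]
ee_rot: [0.53, -0.527, 0.468, -0.471]
contact_force: [-0.8, 0.1, -0.1]
grip_width: 0.0853
```

```bash
python3 - <<'E'
from h import *
s,r=tcp();print(s["tool_pos"].round(4),r.round(3).tolist())
E
```

```text
[ 0.4569 -0.0794  0.1555] [[0.118, 0.006, 0.993], [-0.993, 0.0, 0.118], [0.0, -1.0, 0.006]]
```

servo_tool(motion="0.0016 -0.0036 -0.025 0 -0.004 -0.012 0.085;0 0 -0.03 0 0 0 0.085;0 0 -0.03 0 0 0 0.085;0 0 -0.018 0 0 0 0.085;0 0 0 0 0 0 0.085")

```text
clock: 2.45
tool_pos: [0.4603, -0.0767, 0.0557]
ee_rot: [0.533, -0.524, 0.464, -0.475]
contact_force: [-1.0, -0.6, 0.5]
grip_width: 0.0847
```

servo_tool(motion="-0.0014 -0.006 -0.012 0 0.018 -0.012 0.085;0 0 0 0 0 0 0.085;0 0 0 0 0 0 0.085")

```text
clock: 2.7
tool_pos: [0.4608, -0.0798, 0.0476]
ee_rot: [0.528, -0.526, 0.469, -0.473]
contact_force: [1.4, 0.6, 0.3]
grip_width: 0.0849
```

servo_tool(motion="-0.002 -0.0034 -0.003 0 0.003 -0.01 0.085;0 0 0 0 0 0 0.085")

```text
clock: 2.87
tool_pos: [0.4609, -0.0827, 0.048]
ee_rot: [0.527, -0.524, 0.471, -0.476]
contact_force: [-0.6, -0.2, -0.8]
grip_width: 0.0847
```

servo_tool(motion="0 0 0 0 0 0 0.05;0 0 0 0 0 0 0.05;0 0 0 0 0 0 0.05;0 0 0 0 0 0 0.05;0 0 0 0 0 0 0.05", force=30)

```text
clock: 3.28
tool_pos: [0.4634, -0.0833, 0.0525]
ee_rot: [0.528, -0.523, 0.468, -0.478]
contact_force: [0.4, 0.4, -0.5]
grip_width: 0.0571
```

servo_tool(motion="0 0 0.01 0 0 0 0.05;0 0 0.03 0 0 0 0.05;0 0 0.02 0 0 0 0.05;0 0 0 0 0 0 0.05")

```text
clock: 3.62
tool_pos: [0.4609, -0.0826, 0.1135]
ee_rot: [0.527, -0.524, 0.47, -0.476]
contact_force: [1.3, -0.1, -0.4]
grip_width: 0.0573
```

```bash
python3 - <<'E'
from h import *
c=ctrl.get_calibration("wrist");im=ctrl.grab_frame("wrist");
s,r=tcp();print(s["tool_pos"].round(4),s["grip_width"],s["contact_force"].round(1),r.round(3).tolist())
cv2.imwrite("pics/w2.png",cv2.cvtColor(im,cv2.COLOR_RGB2BGR))
import pickle;pickle.dump(c,open("pics/w2.pkl","wb"))
E
```

```text
[ 0.4604 -0.0825  0.112 ] 0.0571889758533732 [ 0.5 -0.7 -0.1] [[0.104, 0.008, 0.995], [-0.995, -0.002, 0.104], [0.003, -1.0, 0.008]]
```

View pics/w2.png

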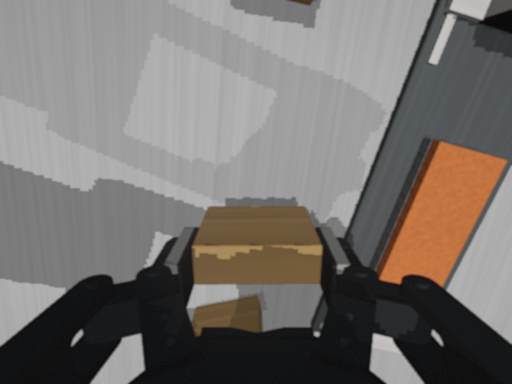

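The block is gripped: +y face bottom edge at row 207, top edges at rows about 245 and 283, columns 195–320. The stone end corners are at (435,141) and (508,160). I'll work out the block's place in the hand and recheck the stone end.

```bash
cat > inhand.py <<'E'
from h import *
from scipy.optimize import least_squares
def inhand(c,tp,r,rows,col=258):
    # unknown a = offset of block centre along tool -x (towards camera,+y side), b = height of block bottom below TCP
    T=np.array(c["world_from_camera"])
    def pr(p):
        q=T[:3,:3].T@(p-T[:3,3]);return c["cy"]+c["fy"]*q[1]/q[2]
    def f(u):
        a,b=u
        P=[(a+.010,-b),(a+.010,-b+.05),(a-.010,-b+.05)]
        return [pr(tp+r@np.array([-p,0,0])+[0,0,q])-t for (p,q),t in zip(P,rows)]
    o=least_squares(f,[0,.05]);return o.x.round(4),o.fun.round(1)
O=np.array([599.8,-56.3])+np.array([-.8,.1]);yaw=-.157
ex=np.array([np.cos(yaw),np.sin(yaw)]);ey=np.array([-np.sin(yaw),np.cos(yaw)])
H=lambda p:np.c_[(p-O)@ex,(p-O)@ey].round(1).tolist()
W=lambda x,y:(O+x*ex+y*ey).round(1)
E
python3 - <<'E'
from inhand import *
import pickle
c=pickle.load(open("pics/w2.pkl","rb"));s,r=tcp()
print(inhand(c,np.array([.4604,-.0825,.1125]),r,(207,245.5,283)))
print("stone end",H(ray(c,[(435,141),(508,160)],.032)*1000))
print("W y=34.5,38",W(0,34.5),W(0,38),np.degrees(yaw))
E
```

```text
(array([-0.0058,  0.058 ]), array([-0.2,  0.2, -0.1]))
stone end [[-28.2, 23.3], [25.3, 24.1]]
W y=34.5,38 [604.4 -22.1] [604.9 -18.7] -8.995437383553925
```

servo_tool(motion="0.036 0.0175 0.003 0 0 -0.065 0.05;0.036 0.0175 0.003 0 0 -0.065 0.05;0.036 0.0175 0 0 0 -0.065 0.05;0.036 0.0175 0 0 0 -0.065 0.05;0 0 0 0 0 0 0.05")

```text
clock: 4.08
tool_pos: [0.6017, -0.0095, 0.1077]
ee_rot: [0.452, -0.457, 0.544, -0.54]
contact_force: [-0.3, -1.0, -1.2]
grip_width: 0.0572
```

```bash
cat > st.py <<'E'
from inhand import *
s,r=tcp();print(s["clock"],s["tool_pos"].round(4),s["grip_width"].round(4),s["contact_force"].round(1),"yaw z",np.degrees(np.arctan2(r[1,2],r[0,2])).round(2),"tilt z,x",r[2,2].round(3),r[2,0].round(3))
p=H(s["tool_pos"][None,:2]*1000);print("holder",p)
E
python3 st.py
```

```text
Traceback (most recent call last):
  File "st.py", line 2, in <module>
    s,r=tcp();print(s["clock"],s["tool_pos"].round(4),s["grip_width"].round(4),s["contact_force"].round(1),"yaw z",np.degrees(np.arctan2(r[1,2],r[0,2])).round(2),"tilt z,x",r[2,2].round(3),r[2,0].round(3))
                                                      ^^^^^^^^^^^^^^^^^^^^^
AttributeError: 'float' object has no attribute 'round'
```

servo_tool(motion="0.004 -0.0033 -0.015 0 -0.009 0.018 0.05;0 0 -0.018 0 0 0 0.05;0 0 0 0 0 0 0.05")

```text
clock: 4.33
tool_pos: [0.606, -0.0109, 0.068]
ee_rot: [0.46, -0.462, 0.538, -0.534]
contact_force: [-1.9, -0.3, -1.1]
grip_width: 0.0573
```

```bash
sed -i 's/s\["grip_width"\].round(4)/round(s["grip_width"],4)/' st.py; python3 st.py
```

```text
4.3333 [ 0.606  -0.0109  0.068 ] 0.0573 [-1.9 -0.3 -1.1] yaw z -8.63 tilt z,x -0.006 -0.0
holder [[-0.1, 45.8]]
```

servo_tool(motion="0 0 -0.003 0 -0.004 -0.004 0.05;0 0 -0.002 0 0 0 0.05")

```text
clock: 4.5
tool_pos: [0.6046, -0.011, 0.0616]
ee_rot: [0.459, -0.461, 0.539, -0.535]
contact_force: [-4.0, 1.4, 8.9]
grip_width: 0.0576
```

servo_tool(motion="0 0 -0.002 0 0 0 0.05;0 0 -0.002 0 0 0 0.05")

```text
clock: 4.67
tool_pos: [0.6047, -0.0111, 0.0617]
ee_rot: [0.46, -0.46, 0.538, -0.536]
contact_force: [-2.5, 0.3, 3.7]
grip_width: 0.0575
```

servo_tool(motion="0.0008 -0.0035 0.001 0 0 0 0.05;-0.0002 -0.002 0 0 0 0 0.05")

```text
clock: 4.83
tool_pos: [0.6053, -0.017, 0.0645]
ee_rot: [0.46, -0.459, 0.538, -0.537]
contact_force: [1.2, 0.1, 0.3]
grip_width: 0.0573
```

servo_tool(motion="-0.0002 -0.002 0 0 0 0 0.05;-0.0002 -0.002 0 0 0 0 0.05")

```text
clock: 5.0
tool_pos: [0.6047, -0.0218, 0.0652]
ee_rot: [0.46, -0.459, 0.538, -0.537]
contact_force: [-0.1, 2.2, 0.8]
grip_width: 0.0573
```

```bash
python3 st.py
```

```text
5.0 [ 0.6047 -0.0218  0.0652] 0.0573 [-0.1  2.2  0.8] yaw z -8.92 tilt z,x 0.001 -0.002
holder [[0.3, 34.9]]
```

servo_tool(motion="0 0.0005 -0.003 0 0 0 0.05;0 0 -0.002 0 0 0 0.05")

```text
clock: 5.17
tool_pos: [0.6051, -0.0217, 0.0615]
ee_rot: [0.461, -0.458, 0.538, -0.538]
contact_force: [-4.4, 1.6, 9.4]
grip_width: 0.0573
```

servo_tool(motion="-0.0002 -0.001 -0.001 0 0 0 0.05;-0.0002 -0.001 0 0 0 0 0.05")

```text
clock: 5.33
tool_pos: [0.6049, -0.022, 0.0616]
ee_rot: [0.462, -0.457, 0.539, -0.537]
contact_force: [0.7, 2.6, -0.8]
grip_width: 0.0571
```

servo_tool(motion="0 0 0 0 0 0 0.08;0 0 0 0 0 0 0.08;0 0 0 0 0 0 0.08;0 0 0.02 0 0 0 0.085;0 0 0.035 0 0 0 0.085")

```text
clock: 5.75
tool_pos: [0.5984, -0.0227, 0.1063]
ee_rot: [0.456, -0.463, 0.543, -0.532]
contact_force: [0.1, 0.5, -0.3]
grip_width: 0.0846
```

servo_tool(motion="0 0 0.035 0 0 0 0.085;-0.03 0.01 0.03 0 0 0 0.085;-0.03 0.01 0.03 0 0 0 0.085;0 0 0 0 0 0 0.085;0 0 0 0 0 0 0.085")

```text
clock: 6.17
tool_pos: [0.5402, -0.0049, 0.2079]
ee_rot: [0.456, -0.461, 0.541, -0.535]
contact_force: [-0.3, -0.9, -0.4]
grip_width: 0.0848
```

```bash
python3 st.py; python3 - <<'E'
from h import *
c=ctrl.get_calibration("wrist");im=ctrl.grab_frame("wrist")
cv2.imwrite("pics/w3.png",cv2.cvtColor(im,cv2.COLOR_RGB2BGR))
import pickle;pickle.dump(c,open("pics/w3.pkl","wb"))
E
```

```text
6.1667 [ 0.5402 -0.0049  0.2079] 0.0848 [-0.3 -0.9 -0.4] yaw z -9.09 tilt z,x -0.01 0.0
holder [[-66.1, 41.5]]
```

View pics/w3.png

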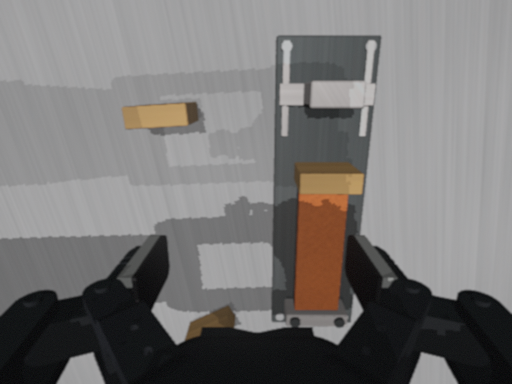

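The block stands flat against the stone, with its top face at (299–362, 173–194). The jaw's front edge is at row 107. Block A is at (160,116). I'll measure the remaining gap and block A's pose.

```bash
python3 - <<'E'
from inhand import *
import pickle
c=pickle.load(open("pics/w3.pkl","rb"))
print("blk",H(ray(c,[(299,174),(362,172),(362,193),(299,195)],.060)*1000))
print("jaw",H(ray(c,[(312,82),(366,82),(366,107),(311,108)],.061)*1000))
print("plate",H(ray(c,[(277,37),(380,37)],.010)*1000))
im=cv2.cvtColor(cv2.imread("pics/w3.png"),cv2.COLOR_BGR2RGB);h,s,v=hsv(im)
for k in (40,100,115): print(rects((h>=8)&(h<25)&(s>90)&(v>k),c,.05,200))
g=v[:,335];print("col335",list(zip(range(98,114),g[98:114])),list(zip(range(160,200),g[160:200])))
g=v[:,155];print("col155",list(zip(range(98,135),g[98:135])))
E
```

```text
blk [[-29.5, 43.7], [27.3, 45.5], [29.2, 25.6], [-28.7, 23.6]]
jaw [[-21.7, 122.7], [22.8, 122.5], [24.8, 102.5], [-21.6, 101.8]]
plate [[-48.6, 165.1], [48.9, 164.7]]
[[457.1, -164.8, 62.0, 26.7, 10.1], [594.9, -85.6, 163.0, 64.6, 81.3], [460.1, 61.9, 62.6, 19.5, -5.6]]
[[594.2, -89.9, 153.5, 60.6, 79.5], [457.5, 62.2, 57.3, 19.5, -5.6]]
[[596.1, -90.2, 152.0, 60.0, 81.0], [457.4, 62.2, 57.1, 19.5, -5.6]]
col335 [(98, np.int64(172)), (99, np.int64(173)), (100, np.int64(173)), (101, np.int64(173)), (102, np.int64(172)), (103, np.int64(172)), (104, np.int64(171)), (105, np.int64(168)), (106, np.int64(155)), (107, np.int64(125)), (108, np.int64(80)), (109, np.int64(47)), (110, np.int64(44)), (111, np.int64(46)), (112, np.int64(48)), (113, np.int64(47))] [(160, np.int64(80)), (161, np.int64(82)), (162, np.int64(90)), (163, np.int64(97)), (164, np.int64(97)), (165, np.int64(96)), (166, np.int64(101)), (167, np.int64(103)), (168, np.int64(101)), (169, np.int64(101)), (170, np.int64(99)), (171, np.int64(95)), (172, np.int64(97)), (173, np.int64(122)), (174, np.int64(153)), (175, np.int64(1
[... 649 characters left out ...]
 (103, np.int64(140)), (104, np.int64(141)), (105, np.int64(166)), (106, np.int64(182)), (107, np.int64(183)), (108, np.int64(181)), (109, np.int64(181)), (110, np.int64(182)), (111, np.int64(182)), (112, np.int64(183)), (113, np.int64(183)), (114, np.int64(184)), (115, np.int64(183)), (116, np.int64(183)), (117, np.int64(183)), (118, np.int64(183)), (119, np.int64(185)), (120, np.int64(185)), (121, np.int64(186)), (122, np.int64(186)), (123, np.int64(187)), (124, np.int64(187)), (125, np.int64(186)), (126, np.int64(174)), (127, np.int64(142)), (128, np.int64(108)), (129, np.int64(98)), (130, np.int64(99)), (131, np.int64(99)), (132, np.int64(98)), (133, np.int64(100)), (134, np.int64(117))]
```

The remaining gap is 57.5 mm, so 77.5 mm in total. Two blocks would leave about 3.5 mm at full travel, so three are needed. Block A next.

servo_tool(motion="-0.028 0.022 -0.025 0 -0.008 0.03 0.085;-0.028 0.022 -0.025 0 0 0.03 0.085;-0.027 0.023 -0.02 0 0 0 0.085;0 0 0 0 0 0 0.085;0 0 0 0 0 0 0.085")

```text
clock: 6.63
tool_pos: [0.4527, 0.0612, 0.1279]
ee_rot: [0.471, -0.478, 0.527, -0.522]
contact_force: [0.4, -0.2, 1.0]
grip_width: 0.0851
```

```bash
python3 st.py
```

```text
6.6333 [0.4527 0.0612 0.1279] 0.0851 [ 0.4 -0.2  1. ] yaw z -5.72 tilt z,x -0.012 0.002
holder [[-162.8, 93.0]]
```

servo_tool(motion="0.004 0.001 -0.03 0 -0.012 0 0.085;0 0 -0.03 0 0 0 0.085;0 0 -0.01 0 0 0 0.085;0 0 0 0 0 0 0.085")

```text
clock: 6.97
tool_pos: [0.459, 0.061, 0.0539]
ee_rot: [-0.474, 0.475, -0.524, 0.525]
contact_force: [-0.2, 0.2, -0.1]
grip_width: 0.0849
```

```bash
python3 st.py
```

```text
6.9667 [0.459  0.061  0.0539] 0.0849 [-0.2  0.2 -0.1] yaw z -5.73 tilt z,x -0.0 0.002
holder [[-156.6, 93.9]]
```

servo_tool(motion="-0.0015 0.0012 -0.007 0 0 0 0.085;0 0 0 0 0 0 0.085")

```text
clock: 7.13
tool_pos: [0.4588, 0.0613, 0.0459]
ee_rot: [-0.473, 0.475, -0.525, 0.525]
contact_force: [-0.9, 0.0, 0.2]
grip_width: 0.0849
```

servo_tool(motion="0 0 0 0 0 0 0.05;0 0 0 0 0 0 0.05;0 0 0 0 0 0 0.05;0 0 0 0 0 0 0.05;0 0 0 0 0 0 0.05")

```text
clock: 7.55
tool_pos: [0.4632, 0.0607, 0.0501]
ee_rot: [-0.475, 0.473, -0.523, 0.527]
contact_force: [0.2, 0.3, -1.2]
grip_width: 0.0573
```

```bash
python3 st.py
```

```text
7.55 [0.4632 0.0607 0.0501] 0.0573 [ 0.2  0.3 -1.2] yaw z -5.88 tilt z,x 0.006 0.002
holder [[-152.4, 94.2]]
```

servo_tool(motion="0 0 0.02 0 0 0 0.05;0 0 0.03 0 0 0 0.05;0.036 -0.0145 0.02 0 0 -0.018 0.05;0.036 -0.0145 0.005 0 0 -0.018 0.05;0.036 -0.0145 0 0 0 -0.018 0.05")

```text
clock: 7.97
tool_pos: [0.5646, 0.0192, 0.1278]
ee_rot: [0.46, -0.461, 0.537, -0.536]
contact_force: [1.3, 0.8, -0.1]
grip_width: 0.0576
```

servo_tool(motion="0.02 -0.0085 0 0 0 0 0.05;0 0 0 0 0 0 0.05;0 0 0 0 0 0 0.05")

```text
clock: 8.22
tool_pos: [0.5925, 0.0069, 0.1304]
ee_rot: [-0.461, 0.458, -0.535, 0.54]
contact_force: [-1.6, 0.1, -0.4]
grip_width: 0.0578
```

```bash
python3 st.py
```

```text
8.2167 [0.5925 0.0069 0.1304] 0.0578 [-1.6  0.1 -0.4] yaw z -8.97 tilt z,x 0.007 0.002
holder [[-16.2, 61.3]]
```

servo_tool(motion="0.0158 -0.003 0 0 0.006 0 0.05;0 0 -0.02 0 0 0 0.05;0 0 0 0 0 0 0.05")

```text
clock: 8.47
tool_pos: [0.6067, 0.0048, 0.1103]
ee_rot: [-0.459, 0.46, -0.537, 0.538]
contact_force: [-0.8, -0.3, -1.8]
grip_width: 0.0574
```

```bash
python3 st.py
```

```text
8.4667 [0.6067 0.0048 0.1103] 0.0574 [-0.8 -0.3 -1.8] yaw z -8.93 tilt z,x -0.0 0.002
holder [[-2.0, 61.5]]
```

servo_tool(motion="0.002 -0.001 -0.025 0 0 0 0.05;0 0 -0.014 0 0 0 0.05;0 0 0 0 0 0 0.05")

```text
clock: 8.72
tool_pos: [0.6068, 0.0055, 0.0728]
ee_rot: [-0.46, 0.46, -0.536, 0.538]
contact_force: [-0.0, 0.1, -0.6]
grip_width: 0.0574
```

servo_tool(motion="0 0 -0.003 0 0 0 0.05;0 0 -0.002 0 0 0 0.05")

```text
clock: 8.88
tool_pos: [0.6054, 0.0064, 0.0688]
ee_rot: [-0.46, 0.461, -0.536, 0.537]
contact_force: [-0.1, 0.6, 0.3]
grip_width: 0.0577
```

```bash
python3 st.py
```

```text
8.8833 [0.6054 0.0064 0.0688] 0.0577 [-0.1  0.6  0.3] yaw z -8.76 tilt z,x 0.0 0.002
holder [[-3.5, 62.8]]
```

servo_tool(motion="0.003 -0.004 -0.003 0 0 -0.003 0.05;0 0 -0.002 0 0 0 0.05;0 0 -0.002 0 0 0 0.05")

```text
clock: 9.13
tool_pos: [0.6095, 0.0025, 0.0647]
ee_rot: [-0.46, 0.459, -0.536, 0.539]
contact_force: [0.0, -0.5, -0.2]
grip_width: 0.0577
```

```bash
python3 st.py
```

```text
9.1333 [0.6095 0.0025 0.0647] 0.0577 [ 0.  -0.5 -0.2] yaw z -8.9 tilt z,x 0.005 0.001
holder [[1.2, 59.6]]
```

servo_tool(motion="-0.0013 -0.001 -0.002 0 0.004 0 0.05;0 0 -0.002 0 0 0 0.05;0 0 -0.002 0 0 0 0.05")

```text
clock: 9.38
tool_pos: [0.6091, 0.0011, 0.0598]
ee_rot: [-0.46, 0.459, -0.536, 0.539]
contact_force: [-0.7, -1.2, -0.3]
grip_width: 0.0573
```

```bash
python3 st.py
```

```text
9.3833 [0.6091 0.0011 0.0598] 0.0573 [-0.7 -1.2 -0.3] yaw z -8.92 tilt z,x 0.003 0.002
holder [[1.0, 58.1]]
```

servo_tool(motion="-0.001 -0.001 -0.002 0 0 0 0.05;0 0 -0.002 0 0 0 0.05")

```text
clock: 9.55
tool_pos: [0.6086, 0.0001, 0.0579]
ee_rot: [-0.46, 0.459, -0.536, 0.539]
contact_force: [-6.0, 1.0, 16.8]
grip_width: 0.0574
```

servo_tool(motion="0 -0.002 0 0 0 0 0.05;-0.0003 -0.002 0 0 0 0 0.05")

```text
clock: 9.72
tool_pos: [0.6086, -0.0029, 0.0593]
ee_rot: [-0.461, 0.458, -0.536, 0.539]
contact_force: [0.4, 5.2, 2.3]
grip_width: 0.0573
```

```bash
python3 st.py
```

```text
9.7167 [ 0.6086 -0.0029  0.0593] 0.0573 [0.4 5.2 2.3] yaw z -8.91 tilt z,x 0.005 -0.001
holder [[1.2, 54.2]]
```

servo_tool(motion="-0.0012 0 -0.0015 0 0 0 0.05;-0.0002 -0.0005 -0.0005 0 0 0 0.05")

```text
clock: 9.88
tool_pos: [0.6079, -0.0025, 0.0581]
ee_rot: [-0.462, 0.457, -0.536, 0.539]
contact_force: [-1.1, 2.4, 1.9]
grip_width: 0.0574
```

```bash
python3 st.py
```

```text
9.8833 [ 0.6079 -0.0025  0.0581] 0.0574 [-1.1  2.4  1.9] yaw z -8.92 tilt z,x 0.007 -0.004
holder [[0.4, 54.4]]
```

servo_tool(motion="0 0 0 0 0 0 0.08;0 0 0 0 0 0 0.08;0 0 0 0 0 0 0.08;0 0 0.02 0 0 0 0.085;0 0 0.035 0 0 0 0.085")

```text
clock: 10.3
tool_pos: [0.6008, -0.0041, 0.1023]
ee_rot: [0.456, -0.463, 0.541, -0.534]
contact_force: [0.5, 0.4, 0.9]
grip_width: 0.0852
```

servo_tool(motion="0 0 0.035 0 0 0 0.085;-0.022 -0.033 0.02 0 0 0.065 0.085;-0.022 -0.033 0.02 0 0 0.065 0.085;-0.022 -0.033 0.01 0 0 0.065 0.085;-0.022 -0.033 0 0 0 0.065 0.085")

```text
clock: 10.72
tool_pos: [0.5169, -0.1328, 0.194]
ee_rot: [-0.528, 0.534, -0.466, 0.468]
contact_force: [0.0, -0.7, -0.5]
grip_width: 0.0853
```

servo_tool(motion="-0.022 -0.033 0 0 0 0.065 0.085;-0.02 -0.033 0 0 0 0.065 0.085;0 0 0 0 0 0.06 0.085;0 0 0 0 0 0 0.085;0 0 0 0 0 0 0.085")

```text
clock: 11.13
tool_pos: [0.4676, -0.2103, 0.196]
ee_rot: [-0.567, 0.577, -0.412, 0.418]
contact_force: [-0.1, 0.1, 0.4]
grip_width: 0.0847
```

```bash
python3 st.py; python3 - <<'E'
from h import *
c=ctrl.get_calibration("wrist");im=ctrl.grab_frame("wrist")
cv2.imwrite("pics/w4.png",cv2.cvtColor(im,cv2.COLOR_RGB2BGR))
import pickle;pickle.dump(c,open("pics/w4.pkl","wb"))
h,s,v=hsv(im)
for k in (40,100,115): print(rects((h>=8)&(h<25)&(s>90)&(v>k),c,.05,200))
E
```

```text
11.1333 [ 0.4676 -0.2103  0.196 ] 0.0847 [-0.1  0.1  0.4] yaw z 18.08 tilt z,x -0.007 0.016
holder [[-105.7, -172.7]]
[[447.3, -197.3, 55.6, 25.1, 18.1], [580.6, -97.2, 162.6, 61.1, 80.5]]
[[447.3, -197.3, 55.6, 25.1, 18.1], [581.3, -108.9, 139.9, 48.0, 80.8]]
[[448.1, -199.8, 55.6, 19.9, 18.1], [581.4, -109.1, 139.6, 47.7, 80.9]]
```

View pics/w4.png

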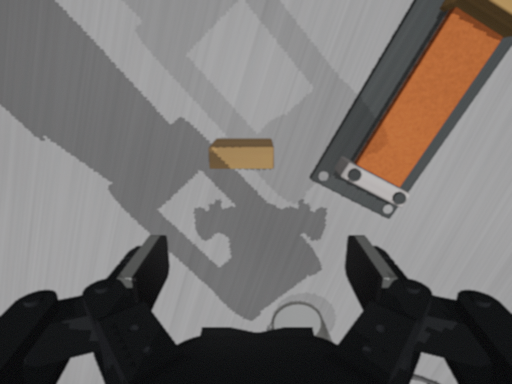

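Block C's top is at (240,155), giving (448,−200) mm and yaw 18.1°.

servo_tool(motion="-0.0195 0.0105 -0.03 0.016 -0.006 0 0.085;0 0 -0.03 0 0 0 0.085;0 0 -0.025 0 0 0 0.085;0 0 0 0 0 0 0.085")

```text
clock: 11.52
tool_pos: [0.45, -0.1957, 0.1093]
ee_rot: [0.574, -0.572, 0.412, -0.417]
contact_force: [-0.5, 1.1, -1.5]
grip_width: 0.0853
```

```bash
python3 st.py
```

```text
11.5167 [ 0.45   -0.1957  0.1093] 0.0853 [-0.5  1.1 -1.5] yaw z 18.24 tilt z,x 0.008 0.004
holder [[-125.3, -161.1]]
```

servo_tool(motion="-0.002 -0.004 -0.03 0.004 0.008 0 0.085;0 0 -0.02 0 0 0 0.085;0 0 0 0 0 0 0.085")

```text
clock: 11.77
tool_pos: [0.451, -0.1975, 0.0601]
ee_rot: [0.575, -0.573, 0.413, -0.414]
contact_force: [-0.3, 0.4, -0.5]
grip_width: 0.0853
```

```bash
python3 st.py
```

```text
11.7667 [ 0.451  -0.1975  0.0601] 0.0853 [-0.3  0.4 -0.5] yaw z 18.47 tilt z,x 0.003 -0.001
holder [[-124.1, -162.7]]
```

servo_tool(motion="-0.003 -0.0025 -0.013 0 0 -0.005 0.085;0 0 0 0 0 0 0.085")

```text
clock: 11.93
tool_pos: [0.4499, -0.199, 0.0487]
ee_rot: [0.574, -0.572, 0.413, -0.415]
contact_force: [-0.2, 0.1, 0.2]
grip_width: 0.0847
```

servo_tool(motion="0 0 0 0 0 0 0.05;0 0 0 0 0 0 0.05;0 0 0 0 0 0 0.05;0 0 0 0 0 0 0.05;0 0 0 0 0 0 0.05")

```text
clock: 12.35
tool_pos: [0.4556, -0.2001, 0.0572]
ee_rot: [0.575, -0.572, 0.408, -0.419]
contact_force: [0.7, -0.1, -0.1]
grip_width: 0.0576
```

servo_tool(motion="0 0 0.02 0 0 0 0.05;0 0 0.03 0 0 0 0.05;0 0 0.03 0 0 0 0.05;0 0 0 0 0 0 0.05")

```text
clock: 12.68
tool_pos: [0.4541, -0.1991, 0.1397]
ee_rot: [0.575, -0.572, 0.41, -0.417]
contact_force: [0.9, 0.4, 1.9]
grip_width: 0.0572
```

```bash
python3 st.py
```

```text
12.6833 [ 0.4541 -0.1991  0.1397] 0.0572 [0.9 0.4 1.9] yaw z 18.42 tilt z,x 0.01 0.006
holder [[-120.8, -163.8]]
```

servo_tool(motion="0.0197 0.0277 0 0.006 0.01 -0.06 0.05;0.0197 0.0277 0 0 0 -0.06 0.05;0.0197 0.0277 0 0 0 -0.06 0.05;0.0197 0.0277 0 0 0 -0.06 0.05;0.0197 0.0277 0 0 0 -0.06 0.05")

```text
clock: 13.1
tool_pos: [0.5549, -0.063, 0.1456]
ee_rot: [-0.499, 0.498, -0.498, 0.506]
contact_force: [1.1, 0.0, 0.1]
grip_width: 0.0576
```

servo_tool(motion="0.0197 0.0277 0 0 0 -0.06 0.05;0.0197 0.0277 0 0 0 -0.06 0.05;0.0197 0.0277 0 0 0 -0.055 0.05;0 0 0 0 0 0 0.05;0 0 0 0 0 0 0.05")

```text
clock: 13.52
tool_pos: [0.6195, 0.0311, 0.1454]
ee_rot: [-0.454, 0.45, -0.54, 0.548]
contact_force: [-0.4, 0.5, 0.1]
grip_width: 0.0575
```

```bash
python3 st.py
```

```text
13.5167 [0.6195 0.0311 0.1454] 0.0575 [-0.4  0.5  0.1] yaw z -10.6 tilt z,x 0.013 0.004
holder [[6.6, 89.5]]
```

servo_tool(motion="-0.008 -0.0084 -0.01 0.004 0.013 0.028 0.05;0 0 -0.005 0 0 0 0.05;0 0 0 0 0 0 0.05")

```text
clock: 13.77
tool_pos: [0.6113, 0.0227, 0.1301]
ee_rot: [-0.46, 0.46, -0.537, 0.538]
contact_force: [-0.5, -0.3, -0.6]
grip_width: 0.0574
```

```bash
python3 st.py; python3 - <<'E'
from h import *
c=ctrl.get_calibration("wrist");im=ctrl.grab_frame("wrist")
cv2.imwrite("pics/w5.png",cv2.cvtColor(im,cv2.COLOR_RGB2BGR))
import pickle;pickle.dump(c,open("pics/w5.pkl","wb"))
E
```

```text
13.7667 [0.6113 0.0227 0.1301] 0.0574 [-0.5 -0.3 -0.6] yaw z -8.86 tilt z,x 0.0 0.002
holder [[-0.1, 79.8]]
```

View pics/w5.png

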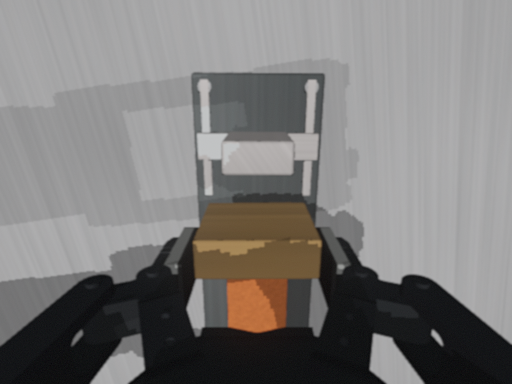

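Block C is aligned with the holder (columns 195–320), clear of the jaw's front edge at row 174. I'm lowering it.

servo_tool(motion="0 0 -0.03 0 0 0 0.05;0 0 -0.02 0 0 0 0.05;0 0 0 0 0 0 0.05")

```text
clock: 14.07
tool_pos: [0.6129, 0.0204, 0.083]
ee_rot: [-0.46, 0.457, -0.536, 0.541]
contact_force: [-0.5, 0.1, -0.7]
grip_width: 0.0573
```

```bash
python3 st.py
```

```text
14.0667 [0.6129 0.0204 0.083 ] 0.0573 [-0.5  0.1 -0.7] yaw z -9.13 tilt z,x 0.008 0.001
holder [[1.7, 77.8]]
```

servo_tool(motion="-0.0014 0.002 -0.006 0 0.007 0.002 0.05;0 0 -0.004 0 0 0 0.05;0 0 0 0 0 0 0.05")

```text
clock: 14.32
tool_pos: [0.6118, 0.0215, 0.0744]
ee_rot: [-0.459, 0.458, -0.537, 0.539]
contact_force: [0.7, -0.0, -0.7]
grip_width: 0.0574
```

servo_tool(motion="0 0 -0.003 0 0 0 0.05;0 0 -0.002 0 0 0 0.05")

```text
clock: 14.48
tool_pos: [0.6133, 0.0214, 0.0716]
ee_rot: [-0.46, 0.457, -0.536, 0.541]
contact_force: [-0.3, 0.3, -0.7]
grip_width: 0.0576
```

```bash
python3 st.py
```

```text
14.4833 [0.6133 0.0214 0.0716] 0.0576 [-0.3  0.3 -0.7] yaw z -9.15 tilt z,x 0.007 0.002
holder [[2.0, 78.9]]
```

servo_tool(motion="-0.0018 0 -0.003 0 0.006 0.002 0.05;0 0 -0.003 0 0 0 0.05;0 0 -0.002 0 0 0 0.05")

```text
clock: 14.73
tool_pos: [0.6126, 0.0214, 0.065]
ee_rot: [-0.46, 0.459, -0.536, 0.539]
contact_force: [0.4, -0.5, 0.1]
grip_width: 0.0572
```

servo_tool(motion="0 0 -0.002 0 0 0 0.05;0 0 -0.002 0 0 0 0.05")

```text
clock: 14.9
tool_pos: [0.6128, 0.0215, 0.0634]
ee_rot: [-0.46, 0.459, -0.536, 0.54]
contact_force: [-6.6, 1.1, 14.9]
grip_width: 0.0577
```

```bash
python3 st.py
```

```text
14.9 [0.6128 0.0215 0.0634] 0.0577 [-6.6  1.1 14.9] yaw z -9.01 tilt z,x 0.005 0.002
holder [[1.5, 78.9]]
```

servo_tool(motion="-0.0018 -0.002 0.001 0 0 0 0.05;-0.0003 -0.002 0 0 0 0 0.05")

```text
clock: 15.07
tool_pos: [0.6112, 0.0178, 0.0656]
ee_rot: [-0.46, 0.458, -0.535, 0.54]
contact_force: [1.2, 0.8, -0.4]
grip_width: 0.0573
```

servo_tool(motion="-0.0003 -0.0015 -0.0005 0 0 0 0.05;-0.0002 -0.001 -0.0005 0 0 0 0.05")

```text
clock: 15.23
tool_pos: [0.6113, 0.0171, 0.0653]
ee_rot: [-0.462, 0.457, -0.536, 0.539]
contact_force: [-0.5, 3.5, 2.9]
grip_width: 0.0572
```

```bash
python3 st.py
```

```text
15.2333 [0.6113 0.0171 0.0653] 0.0572 [-0.5  3.5  2.9] yaw z -8.95 tilt z,x 0.008 -0.003
holder [[0.7, 74.3]]
```

servo_tool(motion="-0.0006 0.0003 -0.002 0 0 0 0.05;0 0 -0.001 0 0 0 0.05")

```text
clock: 15.4
tool_pos: [0.6113, 0.0175, 0.0635]
ee_rot: [-0.463, 0.456, -0.536, 0.539]
contact_force: [-2.7, 1.4, 8.7]
grip_width: 0.0572
```

servo_tool(motion="-0.0002 -0.0008 0 0 0 0 0.05;0 0 0 0 0 0 0.05")

```text
clock: 15.57
tool_pos: [0.6112, 0.0172, 0.0636]
ee_rot: [-0.463, 0.456, -0.536, 0.539]
contact_force: [0.8, 1.1, 1.1]
grip_width: 0.0572
```

```bash
python3 st.py
```

```text
15.5667 [0.6112 0.0172 0.0636] 0.0572 [0.8 1.1 1.1] yaw z -8.93 tilt z,x 0.01 -0.004
holder [[0.6, 74.5]]
```

servo_tool(motion="0 0 0 0 0 0 0.08;0 0 0 0 0 0 0.08;0 0 0 0 0 0 0.08;0 0 0.02 0 0 0 0.085;0 0 0.035 0 0 0 0.085")

```text
clock: 15.98
tool_pos: [0.6039, 0.0148, 0.1071]
ee_rot: [0.456, -0.463, 0.54, -0.535]
contact_force: [1.4, -0.4, 0.3]
grip_width: 0.0848
```

servo_tool(motion="0 0 0.035 0 0 0 0.085;0 0.02 0.03 0 0 0 0.04;0.01 0.03 0.02 0 0 0 0;0.01 0.03 0 0 0 0 0;0 0 0 0 0 0 0")

```text
clock: 16.4
tool_pos: [0.6255, 0.0927, 0.2017]
ee_rot: [-0.455, 0.459, -0.539, 0.54]
contact_force: [-0.0, 0.5, -0.5]
grip_width: 0.0382
```

servo_tool(motion="0 0 0 0 0 0 0;0 0 0 0 0 0 0")

```text
clock: 16.57
tool_pos: [0.6259, 0.093, 0.202]
ee_rot: [-0.455, 0.46, -0.538, 0.54]
contact_force: [0.3, 0.6, -0.2]
grip_width: 0.012
```

```bash
python3 st.py; python3 - <<'E'
from h import *
c=ctrl.get_calibration("wrist");im=ctrl.grab_frame("wrist")
cv2.imwrite("pics/w6.png",cv2.cvtColor(im,cv2.COLOR_RGB2BGR))
import pickle;pickle.dump(c,open("pics/w6.pkl","wb"))
E
```

```text
16.5667 [0.6259 0.093  0.202 ] 0.012 [ 0.3  0.6 -0.2] yaw z -9.35 tilt z,x -0.003 0.007
holder [[3.2, 151.6]]
```

View pics/w6.png

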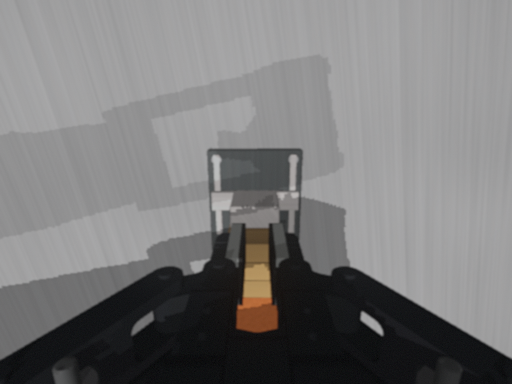

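The blocks stand in a row (seen between the fingers) and the fingers are shut. I'm going down behind the jaw.

servo_tool(motion="-0.0032 -0.001 -0.03 0.006 0 0.006 0;0 0 -0.035 0 0 0 0;0 0 -0.03 0 0 0 0;0 0 0 0 0 0 0")

```text
clock: 16.95
tool_pos: [0.6213, 0.0867, 0.104]
ee_rot: [-0.456, 0.459, -0.539, 0.539]
contact_force: [-0.8, -0.5, -1.0]
grip_width: -0.0004
```

```bash
python3 st.py
```

```text
16.95 [0.6213 0.0867 0.104 ] -0.0004 [-0.8 -0.5 -1. ] yaw z -9.31 tilt z,x -0.002 0.003
holder [[-0.3, 144.6]]
```

servo_tool(motion="0.0007 0.004 -0.022 0.003 0 0.005 0;0 0 -0.018 0 0 0 0;0 0 0 0 0 0 0")

```text
clock: 17.2
tool_pos: [0.6204, 0.0871, 0.0623]
ee_rot: [0.456, -0.46, 0.54, -0.538]
contact_force: [-0.2, 0.5, -0.4]
grip_width: 0.0
```

```bash
python3 st.py
```

```text
17.2 [0.6204 0.0871 0.0623] 0.0 [-0.2  0.5 -0.4] yaw z -9.26 tilt z,x -0.006 0.003
holder [[-1.2, 144.9]]
```

servo_tool(motion="0.001 0 -0.005 0.003 -0.005 0.004 0;-0.0006 -0.004 -0.001 0 0 0 0;-0.0006 -0.004 0 0 0 0 0")

```text
clock: 17.45
tool_pos: [0.6212, 0.0776, 0.0587]
ee_rot: [0.459, -0.459, 0.538, -0.538]
contact_force: [0.7, -0.3, 0.1]
grip_width: 0.0003
```

servo_tool(motion="-0.0006 -0.004 0 0 0 0 0;-0.0006 -0.004 0 0 0 0 0")

```text
clock: 17.62
tool_pos: [0.6208, 0.0699, 0.061]
ee_rot: [0.461, -0.457, 0.538, -0.538]
contact_force: [0.1, 2.8, -1.9]
grip_width: -0.0
```

```bash
python3 st.py
```

```text
17.6167 [0.6208 0.0699 0.061 ] -0.0 [ 0.1  2.8 -1.9] yaw z -9.08 tilt z,x 0.003 -0.005
holder [[1.8, 128.0]]
```

servo_tool(motion="-0.001 -0.003 -0.0015 0 0 0 0;-0.001 -0.003 -0.001 0 0 0 0;-0.0005 -0.003 0 0 0 0 0")

```text
clock: 17.87
tool_pos: [0.6196, 0.0612, 0.0613]
ee_rot: [0.463, -0.455, 0.538, -0.538]
contact_force: [-0.0, 3.6, -2.0]
grip_width: -0.0001
```

```bash
python3 st.py
```

```text
17.8667 [0.6196 0.0612 0.0613] -0.0001 [-0.   3.6 -2. ] yaw z -9.08 tilt z,x 0.007 -0.009
holder [[2.0, 119.2]]
```

servo_tool(motion="-0.002 -0.003 -0.002 -0.009 0.006 0 0;-0.0005 -0.002 -0.001 0 0 0 0")

```text
clock: 18.03
tool_pos: [0.6191, 0.0591, 0.061]
ee_rot: [-0.463, 0.455, -0.538, 0.539]
contact_force: [-1.1, 9.6, 0.2]
grip_width: 0.0001
```

```bash
python3 st.py
```

```text
18.0333 [0.6191 0.0591 0.061 ] 0.0001 [-1.1  9.6  0.2] yaw z -9.09 tilt z,x 0.008 -0.007
holder [[1.9, 117.0]]
```

servo_tool(motion="-0.001 -0.004 -0.0005 -0.004 0 0 0;-0.0006 -0.004 0 0 0 0 0")

```text
clock: 18.2
tool_pos: [0.619, 0.059, 0.0612]
ee_rot: [0.467, -0.451, 0.539, -0.536]
contact_force: [2.9, 11.8, -3.4]
grip_width: -0.0
```

```bash
python3 st.py;python3 - <<'E'
from h import *
c=ctrl.get_calibration("wrist");im=ctrl.grab_frame("wrist");s=ctrl.grab_frame("scene");t=ctrl.grab_frame("top")
import pickle;pickle.dump(c,open("pics/w7.pkl","wb"))
a=cv2.resize(s[140:260,120:340],(800,436),interpolation=cv2.INTER_CUBIC)
cv2.imwrite("pics/s7.png",cv2.cvtColor(a,cv2.COLOR_RGB2BGR));cv2.imwrite("pics/w7.png",cv2.cvtColor(im,cv2.COLOR_RGB2BGR));cv2.imwrite("pics/t7.png",cv2.cvtColor(t,cv2.COLOR_RGB2BGR))
E
python3 st.py
```

```text
18.2 [0.619  0.059  0.0612] -0.0 [ 2.9 11.8 -3.4] yaw z -8.99 tilt z,x 0.011 -0.02
holder [[1.7, 116.9]]
18.35 [0.619  0.059  0.0612] 0.0002 [ 1.7 12.2 -2.6] yaw z -9.0 tilt z,x 0.011 -0.02
holder [[1.7, 116.9]]
```

View pics/s7.png

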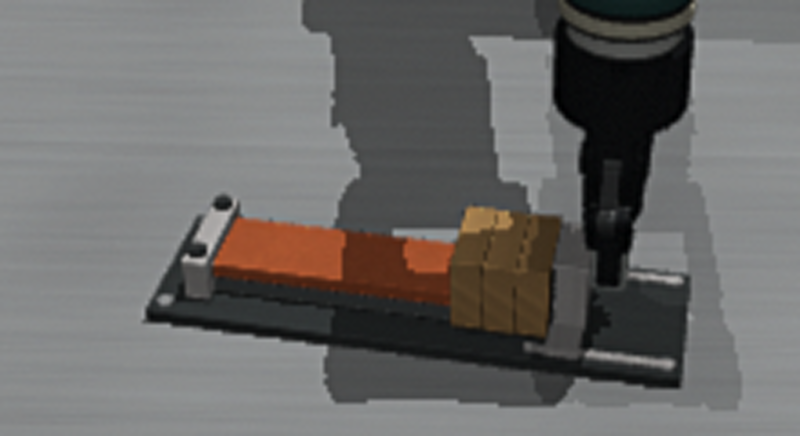

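View pics/w7.png

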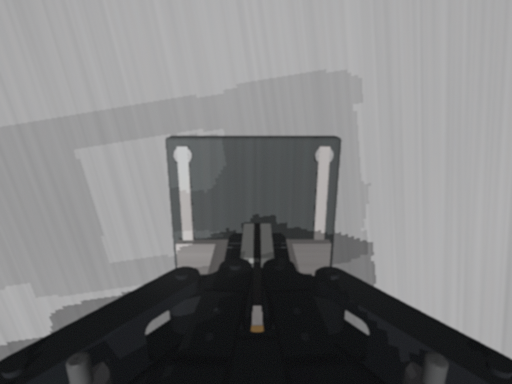

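The scene crop shows three blocks flat together at (505,270), between the stone and the jaw, with the fingers behind the jaw and touching nothing else. The push is steady at 12 N. I'll firm it up.

servo_tool(motion="-0.001 -0.005 0 -0.012 0.005 0 0")

```text
clock: 18.43
tool_pos: [0.619, 0.0589, 0.0612]
ee_rot: [0.466, -0.453, 0.539, -0.536]
contact_force: [5.8, 17.3, -4.6]
grip_width: -0.0
```

```bash
python3 st.py
```

```text
18.4333 [0.619  0.0589 0.0612] -0.0 [ 5.8 17.3 -4.6] yaw z -8.93 tilt z,x 0.01 -0.017
holder [[1.7, 116.8]]
```

```bash
python3 - <<'E'
from inhand import *
for i in range(8): t=ctrl.grab_frame("top")
s,r=tcp();print(s["clock"],s["contact_force"].round(1),"push",-(s["contact_force"][:2]@-ey).round(1),H(s["tool_pos"][None,:2]*1000))
a=cv2.cvtColor(cv2.imread("pics/top0.png"),cv2.COLOR_BGR2RGB).astype(int)
d=abs(a-t).max(2)
for n,(x0,x1,y0,y1) in dict(bowl=(85,160,145,210),knife=(128,170,207,278),cup=(380,425,150,190)).items(): print(n,(d[y0:y1,x0:x1]>40).sum())
E
```

```text
18.8333 [ 4.8 14.5 -2.8] push 15.1 [[1.7, 116.9]]
bowl 0
knife 30
cup 0
```

```bash
python3 - <<'E'
from bench import ctrl
ctrl.job_done(); s=ctrl.sense(); print(s["clock"],s["contact_force"])
E
```

```text
the job is handed in; nothing more can be done
the job is handed in; nothing more can be done
```

The job is handed in: all three blocks are in the holder, and the shut fingers were still pressing on the jaw's back at the last check.

- **Number of blocks:** I measured the gap at about 77.5 mm. Two blocks would have left about 3.5 mm at the jaw's full travel, so the third was needed and none is left on the counter.
- **Placing:** I stood the blocks one behind the other against the stone. Each one was pressed on with a light touch of 2 to 5 N, within about 1 mm of the holder's centre line.
- **Push:** The jaw stopped on the blocks about 15–17 mm into its 34 mm travel. The push read 15 N and the jaw stayed put over the last 0.4 s before hand-in at about 18.8 s. The last scene picture, taken at 12 N just before I firmed up the push, shows stone, blocks and jaw closed up, with the fingers touching only the jaw.
- **Bystanders:** The overhead view shows no change at the bowl or the cup. At the knife 30 pixels changed. I put that down to the arm's shadow, which was beside it at the start, but I did not check it separately.
- **Disagreements:** One camera estimate of the first block's position in the gripper was about 5 mm off what contact showed, so I went by contact. At the end the gripper was tilted about 1° by the push and sat 1.7 mm off centre on the jaw.

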